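# Set the stop collar on the painting spindle's flat

### The job

On the little painting stand, turn the upright spindle with the fingers until you feel its set-screw flat and that flat squarely faces the two guide posts, the side where the collar's thumbscrew points; the collar stays down on its seat meanwhile. Then grip the collar, raise it straight up the spindle, its lug staying between the posts, until its top is flush with the spindle's top, and finish still holding it there level and steady: do not let go. Leave the paint bottles, the jar and the wooden rainbow where they are.

Things in the scene. Friction and masses are not known exactly. Their poses are not given: they have to be found in the camera images.
- stand: The painting stand, fixed to the table: round grey foot 150 mm across, 14 mm high, and on it a dark round seat 36 mm across, its top 45 mm above the table. Origin: centre of the foot's underside, on the spindle's axis; z up; x points level from the axis to the gap between two upright guide posts.
- guide_gap (a point): Point in the gap between the two dark guide posts, 34 mm from the spindle's axis along the stand's x and 65 mm above the table, level with their tops. The posts fill 28 to 40 mm from the axis; the gap is 13 mm wide across y, each post 7 mm thick.
- spindle (a joint): Turn of the upright spindle about its axis, rad, counter-clockwise from above: 0 (or a full turn) when its flat faces the guide posts, along the stand's +x. It has no stops, turns stiffly (0.06 N m of friction) and stays where it is left.
- spindle_flat (a point): Point on the middle line of the flat on the spindle's thick upper part, 7 mm from the axis, 88 mm above the table; x points straight out of the flat, z up. That part is a 24 mm round steel shaft, 19 mm across the flat, from 70 to 100 mm above the table (top of the spindle); its lowest 6 mm are a lead-in cone. Below it a 13 mm neck goes down to the seat.
- collar_mid (a point): Centre, half-way up, of the loose aluminium collar: a ring 24 mm high with a 26 mm bore, round the spindle, at first on the seat (45 to 69 mm above the table). Axes as the stand's. Two outer flats to grip, 26 mm long, 48 mm apart across y; below them is free space beside the seat. About 130 g. Raised 31 mm, its top is flush with the spindle's top.
- collar_lug (a point): On the collar's lug, 31 mm from its axis towards the posts, 12 mm above the collar's underside. The lug is 10 mm wide, 21 to 41 mm out, hangs between the posts from 15 mm below the collar's underside to 3 mm below its top, and carries the thumbscrew's 12 mm head, 43 to 52 mm out.
- collar_shoe (a point): Inner end of the thumbscrew in the collar's bore: a shoe 12 mm wide, 14 to 22 mm above the collar's underside, on the lug's side, 8.5 mm from the axis (this point: middle of its face). Because of it the collar passes up over the thick shaft only when the flat faces the posts.
- bottle_a: A small paint bottle with white cap, 38 mm across, 81 mm high, loose; origin at the centre of its underside. Leave alone.
- bottle_b: A second such paint bottle, same size; origin at the centre of its underside. Leave alone.
- jar: A lidded jar, 60 mm across, 75 mm high, loose; origin at the centre of its underside. Leave alone.
- rainbow: A half-round plywood rainbow 200 mm wide, 6 mm thick, lying loose on the table; origin at the middle of its straight edge, underside, x towards the arch. Leave alone.
Things that resemble listed ones, but are neither listed nor needed, are in the scene too. What is shaped like the part that bears collar_mid but green or purple is not meant.

How it is judged:
By the outcome, as a careful person would: the job done as asked, in the order asked, and still so for the second after the job is handed in, while the arm keeps its last pose, push and grip.
It also fails if it takes over 70 s, if anything falls off the work surface, if the arm or the gripper's body presses on something with over 40 N, if the wrist force passes 120 N, or if a joint passes its speed limit or range.

### The arm

A 7-joint arm with a two-finger parallel gripper is mounted at the origin on the work surface. World frame = base frame: x ahead of the robot, y to its left, z up, the work surface at z = 0. Lengths are in m, angles in rad, forces in N, time in s.
With the tool pointing down it reaches from about 0.35 to 0.9 m from the base axis. Payload 8.1 kg.
Tool frame: the origin (TCP) lies at the very end of the fingers, on their centre line; the grasp point (between the pads) lies 19 mm behind it (grasp_offset is the distance from the TCP to the grasp point, in m); z points along the fingers, y is the line along which they close (so a half turn about z gives the same grasp; the last joint's range is limited). The gripper opens to 92 mm and grips with 3 to 60 N. Pads are 19 mm wide; open, the fingers measure 130 mm over their backs; the gripper's body (75 mm by 190 mm) begins 47 mm behind the grasp point.
Start: joints at [-1.313, 0.434, 0.025, 1.573, -0.012, 1.134, -0.075], TCP at [0.221, 0.585, 0.187] pointing down, gripper open.
Joint ranges: [-2.62, 2.62], [-0.44, 2.09], [-1.27, 1.32], [0.08, 2.57], [-1.32, 4.46], [0.12, 2], [-2.74, 2.74]. Speed limits (rad/s): [2.22, 2.22, 3.01, 3.01, 3.14, 3.14, 3.14].

### API

Orientations are given as a rotation vector (axis times angle).
In Python, from cell import observe, get_image, camera_params, sign_off, silhouettes, grasp_offset gives the robot as it stands. The module is installed in compiled form; this text tells all that it offers.
- The arm moves only by the tool jog_arm, never from a script. Its argument "motion" is a list that holds one entry, the list of rows, each a list of 7 numbers: the shift along the tool's x, y, z in m, then the turn, a rotation vector about the tool's x, y, z in rad, then the closure, from -1 (fully open) to 1 (shut), so that 0 is half open. In form: [[[dx, dy, dz, wx, wy, wz, hand], ...]]. A call has 1 to 10 rows; each row is the pose to reach, as a shift and turn from the pose commanded when the call began, along the tool's axes at that moment; what a row does not reach only later rows make up. A row lasts 1/12 s, in which the tool goes at most 41.7 mm and 7.16 degrees, less where a joint would pass 70% of its speed; a pose out of reach is approached as far as the arm can. A call with a gripper value outside its range is refused whole. The fingers move at their own pace and stop on an object; "force" is the grip in N (left out, the last holds). Time passes only in rows, so rows that repeat a pose let the fingers close. It gives the time, the measured TCP pose, the force, the opening and the grip force at its end, in the units of the state.
- observe(): the state, without advancing time (a new reading comes with each control period).
- get_image(name): name is "scene" or "top" or "wrist"; returns the picture (400x640x3 uint8, red, green, blue); there is no depth.
- camera_params(name): a dict with "vertical_fov" (degrees; the focal length in pixels is half the picture's height over the tangent of half this angle, whatever the lens; pixels are square), "cx", "cy" (the principal point, pixels), "T" (4x4, takes a point from camera to world coordinates). Camera axes: x right, y down, z forward; pixel columns grow to the right and rows downward; lengths in m; the calibration is good to about 2 mm. The wrist camera is an equidistant fisheye: a pixel r from the principal point sees the ray r / f radians off the axis. A picture is of the moment at which its call begins: read the wrist's pose just before it. camera_params takes no time and is no camera call; for the wrist camera it gives the pose at the moment of the call.
- sign_off(): hands the job in; it is judged then, once.
Trained networks look in the newest picture that a camera, given by its name, has taken for a name from the list of things; names that differ only in an ending like _2 or _b are one class to them, and where a whole thing is asked for, a point or a joint stands for the part that bears it (a point fixed in the world has none). Each returns a list of dicts, best first, with "p" (0 to 1); they miss things now and then, are a little off and sometimes report something else, mostly with a low value. They report only what shows in the picture. A call takes as long as a camera call. They do not tell look-alikes from the thing itself.
- silhouettes(query, camera): "mask" (400x640 bool, what is visible of it) and "pixel" ([column, row] in pixels, amid what is visible of it).
The state is a dict: "clock": time; "joints": joint angles; "dq": joint speeds; "joint_efforts": joint torques, N m; "position": TCP position; "ee_rot": TCP orientation; "force": force on the tool from outside, world axes, zero at the start; "ft_torque": the same for the moment, N m; "width": opening from 0.0 (shut) to 1.0 (fully open); "gripper_force": force on a finger pad.
Only numpy, scipy, OpenCV 4.12 (cv2) and the standard library are available. Lean on these libraries where they do the work, as an engineer would, in place of code of your own. Each camera call takes 0.05 s, during which the arm holds its last target. There are 200 camera calls.

## Working session

There is one attempt and no reset: what is moved stays moved. The work goes in short steps, Python scripts to look and compute and a tool call to move; the robot and the scene stay as the last step left them, time stands still between calls to the robot, and variables do not carry over. Pictures are saved under pics/ and viewed, at most 10 in all, crops included, and the job is handed in when it is done.

Besides the shell and the picture viewer there is one more tool, called after "Call:" as name([rows], argument=value, ...), one row to a line, values as JSON. jog_arm: Moves the arm, as the interface text tells. Its arguments: {"type":"object","properties":{"motion":{"type":"array"},"force":{"type":"number"}},"required":["motion"]}

```bash
mkdir -p pics
cat > h.py <<'E'
import numpy as np, cv2
from cell import *
from scipy.spatial.transform import Rotation as R
def save(n,im): cv2.imwrite(f'pics/{n}.png',cv2.cvtColor(im,cv2.COLOR_RGB2BGR))
def foc(p): return 200/np.tan(np.radians(p['vertical_fov'])/2)
def ray(cam,px,p=None):
    p=p or camera_params(cam); f=foc(p); u=(px[0]-p['cx'])/f; v=(px[1]-p['cy'])/f
    if cam=='wrist':
        r=np.hypot(u,v)+1e-12; d=np.array([u/r*np.sin(r),v/r*np.sin(r),np.cos(r)])
    else: d=np.array([u,v,1.]); d/=np.linalg.norm(d)
    return p['T'][:3,3],p['T'][:3,:3]@d
def onz(cam,px,z,p=None):
    o,d=ray(cam,px,p); return o+d*(z-o[2])/d[2]
def proj(cam,P,p=None):
    p=p or camera_params(cam); f=foc(p); q=p['T'][:3,:3].T@(np.asarray(P)-p['T'][:3,3])
    if cam=='wrist':
        r=np.hypot(q[0],q[1])+1e-12; t=np.arctan2(r,q[2]); return np.array([p['cx']+f*t*q[0]/r,p['cy']+f*t*q[1]/r])
    return np.array([p['cx']+f*q[0]/q[2],p['cy']+f*q[1]/q[2]])
E
python3 - <<'E'
from h import *
s=observe(); print({k:np.round(v,3) for k,v in s.items()},grasp_offset)
a=get_image('scene'); b=get_image('top'); save('s0',a); save('t0',b)
for c in('scene','top'):
    p=camera_params(c); print(c,p['vertical_fov'],p['T'].round(3).tolist())
    for q in('stand','collar_mid','spindle','collar_lug','spindle_flat','guide_gap'):
        for r in silhouettes(q,c)[:3]: print(q,round(r['p'],2),np.round(r['pixel']),r['mask'].sum(), onz(c,r['pixel'],.07).round(3))
E
```

```text
{'clock': np.float64(0.0), 'joints': array([-1.313,  0.435,  0.025,  1.574, -0.012,  1.134, -0.075]), 'dq': array([-0.   , -0.   , -0.   , -0.001, -0.001,  0.001, -0.001]), 'joint_efforts': array([-0.0000e+00, -6.6785e+01,  9.8500e-01, -3.1448e+01, -6.1000e-02,
        4.3000e-02,  0.0000e+00]), 'position': array([0.22 , 0.584, 0.186]), 'ee_rot': array([-5.64e-01, -3.09e+00,  2.00e-03]), 'force': array([-0.378, -0.217,  0.818]), 'ft_torque': array([-0.072,  0.033,  0.051]), 'gripper_force': np.float64(0.0), 'width': np.float64(0.996)} 0.0188
scene 55.60114933718539 [[-0.552, 0.697, -0.458, 0.956], [0.834, 0.462, -0.302, 0.279], [0.001, -0.549, -0.836, 0.782], [0.0, 0.0, 0.0, 1.0]]
stand 0.62 [313. 197.] 2169 [0.563 0.002 0.07 ]
collar_mid 0.71 [364. 220.] 382 [0.553 0.128 0.07 ]
collar_mid 0.61 [347. 140.] 334 [ 0.374 -0.023  0.07 ]
collar_mid 0.56 [312. 186.] 334 [ 0.541 -0.018  0.07 ]
collar_lug 0.92 [366. 222.] 350 [0.554 0.135 0.07 ]
collar_lug 0.87 [305. 185.] 322 [ 0.546 -0.032  0.07 ]
collar_lug 0.76 [344. 141.] 306 [ 0.38  -0.028  0.07 ]
spindle_flat 0.67 [305. 172.] 126 [ 0.515 -0.054  0.07 ]
guide_gap 0.67 [315. 193.] 2008 [0.553 0.001 0.07 ]
top 44.05391128418206 [[-0.023, -0.994, 0.104, 0.435], [-1.0, 0.021, -0.018, 0.044], [0.016, -0.104, -0.994, 1.223], [0.0, 0.0, 0.0, 1.0]]
stand 0.61 [346. 214.] 2420 [ 0.522 -0.033  0.07 ]
collar_mid 0.83 [345. 206.] 253 [ 0.541 -0.033  0.07 ]
collar_mid 0.67 [284. 216.] 332 [0.522 0.109 0.07 ]
collar_mid 0.55 [352. 296.] 454 [ 0.334 -0.044  0.07 ]
spindle 0.6 [346. 213.] 67 [ 0.524 -0.034  0.07 ]
collar_lug 0.85 [350. 298.] 386 [ 0.329 -0.039  0.07 ]
collar_lug 0.68 [346. 205.] 288 [ 0.543 -0.036  0.07 ]
collar_lug 0.65 [282. 216.] 386 [0.523 0.115 0.07 ]
guide_gap 0.68 [347. 216.] 2516 [ 0.517 -0.037  0.07 ]
```

Run:
```python
import cv2,numpy as np
s=cv2.imread('pics/s0.png');t=cv2.imread('pics/t0.png')
a=cv2.resize(s[90:270,220:460],(800,600),interpolation=cv2.INTER_CUBIC)
b=cv2.resize(t[150:345,230:490],(800,600),interpolation=cv2.INTER_CUBIC)
cv2.imwrite('pics/s1.png',a);cv2.imwrite('pics/t1.png',b)
```

```text
(no output)
```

View pics/s1.png

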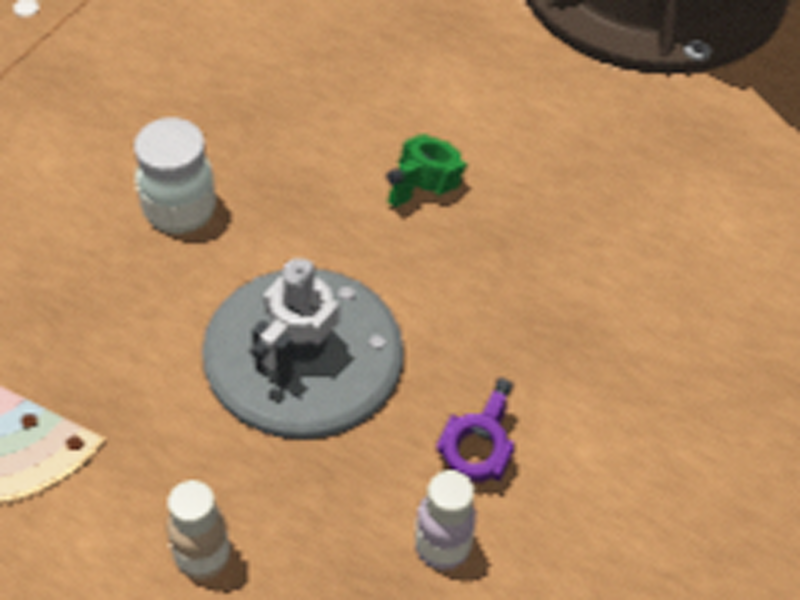

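View pics/t1.png

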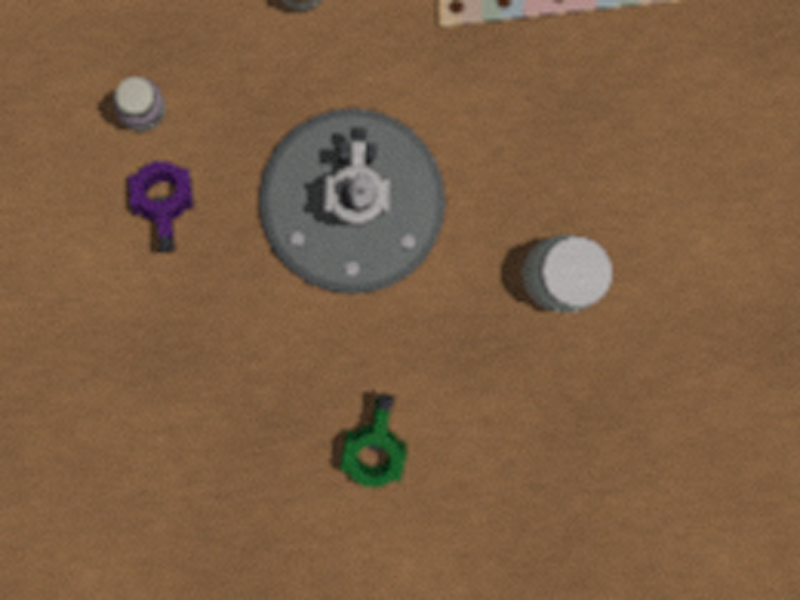

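The stand is centred at about (344,215) in the top picture, with the lug pointing up, which is roughly world +x. Green and purple look-alike collars lie nearby. The jar and bottles are well clear of the stand.

Run:
```python
from h import *
for c in('top','scene'):
    get_image(c); m=silhouettes('stand',c)[0]['mask'].astype(np.uint8)
    k=max(cv2.findContours(m,0,1)[0],key=cv2.contourArea)
    W=np.array([onz(c,q[0],.012)[:2] for q in k]); 
    # robust circle fit r=75mm
    from scipy.optimize import least_squares
    f=least_squares(lambda x:np.hypot(*(W-x).T)-.075,W.mean(0),loss='soft_l1',f_scale=.002)
    print(c,f.x.round(4),np.abs(f.fun).mean().round(4))
s=observe(); T=camera_params('wrist')['T']; M=R.from_rotvec(s['ee_rot']).as_matrix()
print(M.round(3).tolist()); print('cam in tool',(M.T@(T[:3,3]-s['position'])).round(3),(M.T@T[:3,:3]).round(3).tolist())
g=np.array([*f.x,.2]);print('tool shift',(M.T@(g-s['position'])).round(3))
```

```text
top [ 0.5266 -0.0343] 0.0019
scene [ 0.5276 -0.0306] 0.0022
[[-0.936, 0.353, 0.0], [0.353, 0.936, 0.0], [-0.0, 0.0, -1.0]]
cam in tool [ 0.077  0.001 -0.198] [[0.0, -0.959, -0.285], [1.0, 0.0, 0.0], [-0.0, -0.285, 0.959]]
tool shift [-0.504 -0.467 -0.013]
```

Call:
jog_arm([
  [[-0.04,-0.037,0,0,0,-0.04,-1],[-0.08,-0.074,0,0,0,-0.08,-1],[-0.1,-0.095,0,0,0,-0.1,-1],[-0.125,-0.12,0,0,0,-0.12,-1],[-0.15,-0.14,0,0,0,-0.14,-1],[-0.18,-0.165,0,0,0,-0.16,-1],[-0.2,-0.19,0,0,0,-0.18,-1],[-0.23,-0.21,0,0,0,-0.2,-1],[-0.25,-0.235,0,0,0,-0.22,-1],[-0.25,-0.235,0,0,0,-0.22,-1]],
])

```text
clock: 1.73
position: [0.3742, 0.2702, 0.1871]
ee_rot: [0.232, 3.132, -0.003]
force: [-0.6, -0.6, 0.4]
width: 0.999
gripper_force: 0.0
```

```bash
cat >> h.py <<'E'
def goal(P,yaw):
    """shift/turn in tool axes to TCP P with tool down, tool y at world angle yaw"""
    s=observe(); M=R.from_rotvec(s['ee_rot']).as_matrix()
    y=np.array([np.cos(yaw),np.sin(yaw),0]); z=np.array([0,0,-1.]); G=np.c_[np.cross(y,z),y,z]
    print('t',round(float(s['clock']),2),'pos',s['position'].round(4),'yawdeg',np.degrees(np.arctan2(M[1,1],M[0,1])).round(2),'w_mm',round(float(s['width'])*92,2),'gf',s['gripper_force'].round(1),'F',s['force'].round(1),'Tq',s['ft_torque'].round(2),'j7',s['joints'][6].round(2))
    print('shift',(M.T@(np.array(P)-s['position'])).round(4),'turn',R.from_matrix(M.T@G).as_rotvec().round(4))
E
python3 -c "
from h import *
goal([.527,-.032,.2],np.pi/2)"
```

```text
Traceback (most recent call last):
  File "h.py", line 23, in goal
    print('t',round(float(s['clock']),2),'pos',s['position'].round(4),'yawdeg',np.degrees(np.arctan2(M[1,1],M[0,1])).round(2),'w_mm',round(float(s['width'])*92,2),'gf',s['gripper_force'].round(1),'F',s['force'].round(1),'Tq',s['ft_torque'].round(2),'j7',s['joints'][6].round(2))
                                                                                                                                                                        ^^^^^^^^^^^^^^^^^^^^^^^^
AttributeError: 'float' object has no attribute 'round'
```

```bash
sed -i "s/'gf',s\['gripper_force'\].round(1)/'gf',round(float(s['gripper_force']),1)/" h.py
python3 -c "
from h import *
goal([.527,-.032,.2],np.pi/2)"
```

```text
t 1.73 pos [0.3742 0.2702 0.1871] yawdeg 81.53 w_mm 91.88 gf 0.0 F [-0.6 -0.6  0.4] Tq [-0.06 -0.03 -0.01] j7 0.7
shift [-0.1956 -0.2764 -0.0121] turn [-0.0021  0.0011 -0.1477]
```

Call:
jog_arm([
  [[-0.022,-0.031,0,0,0,-0.02,-1],[-0.044,-0.062,0,0,0,-0.04,-1],[-0.066,-0.093,0,0,0,-0.06,-1],[-0.088,-0.124,0,0,0,-0.08,-1],[-0.11,-0.155,0,0,0,-0.1,-1],[-0.132,-0.186,0,0,0,-0.12,-1],[-0.154,-0.217,0,0,0,-0.14,-1],[-0.176,-0.248,0,0,0,-0.148,-1],[-0.195,-0.276,0,0,0,-0.148,-1],[-0.195,-0.276,0,0,0,-0.148,-1]],
])

```text
clock: 2.57
position: [0.5282, -0.0314, 0.1872]
ee_rot: [0.002, 3.139, -0.006]
force: [-0.1, 0.4, 1.3]
width: 1.0
gripper_force: 0.0
```

Run:
```python
from h import *
goal([.527,-.032,.2],np.pi/2)
p=camera_params('wrist'); im=get_image('wrist'); save('w1',im); print(p['vertical_fov'],p['T'].round(4).tolist())
for q in('spindle_flat','collar_mid','collar_lug','stand','collar_shoe','guide_gap'):
    for r in silhouettes(q,'wrist')[:2]: print(q,round(r['p'],2),np.round(r['pixel']),r['mask'].sum())
print(proj('wrist',[.527,-.032,.1],p),proj('wrist',[.527,-.032,.014],p))
```

```text
t 2.57 pos [ 0.5282 -0.0314  0.1872] yawdeg 89.93 w_mm 91.99 gf 0.0 F [-0.1  0.4  1.3] Tq [-0.02  0.01 -0.03] j7 1.63
shift [ 0.0011 -0.0006 -0.0128] turn [-0.0035  0.0023 -0.0012]
65.70646984690485 [[0.001, 0.9579, 0.2869, 0.4515], [1.0, -0.0001, -0.0033, -0.0297], [-0.0031, 0.2869, -0.9579, 0.3853], [0.0, 0.0, 0.0, 1.0]]
spindle_flat 0.93 [318. 187.] 512
collar_mid 0.69 [305.  14.] 1135
collar_mid 0.68 [439. 176.] 1562
collar_lug 0.91 [310.  15.] 1105
collar_lug 0.7 [322. 157.] 9429
stand 0.86 [322. 155.] 9969
stand 0.68 [317. 188.] 504
collar_shoe 0.96 [322. 169.] 1242
collar_shoe 0.84 [309.  14.] 1137
guide_gap 0.97 [321. 170.] 9659
[319.07407163 187.46191296] [319.61282469 169.47612502]
```

View pics/w1.png

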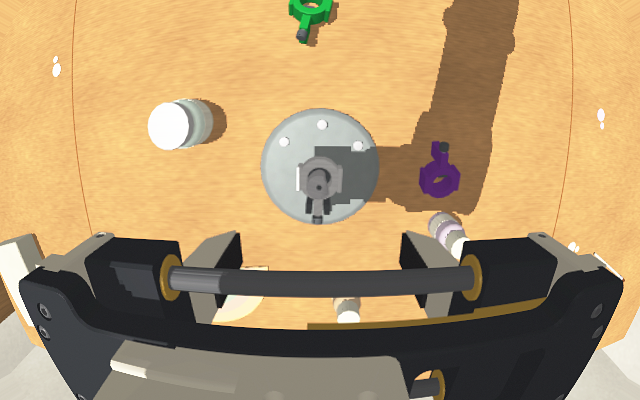

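The wrist picture shows the stand with the shaft top at (318,186). The lug and thumbscrew point down the image, which is world +x. I'll enlarge it.

Run:
```python
import cv2
t=cv2.imread('pics/w1.png'); cv2.imwrite('pics/w2.png',cv2.resize(t[145:230,270:370],(700,595),interpolation=cv2.INTER_CUBIC))
```

```text
(no output)
```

View pics/w2.png

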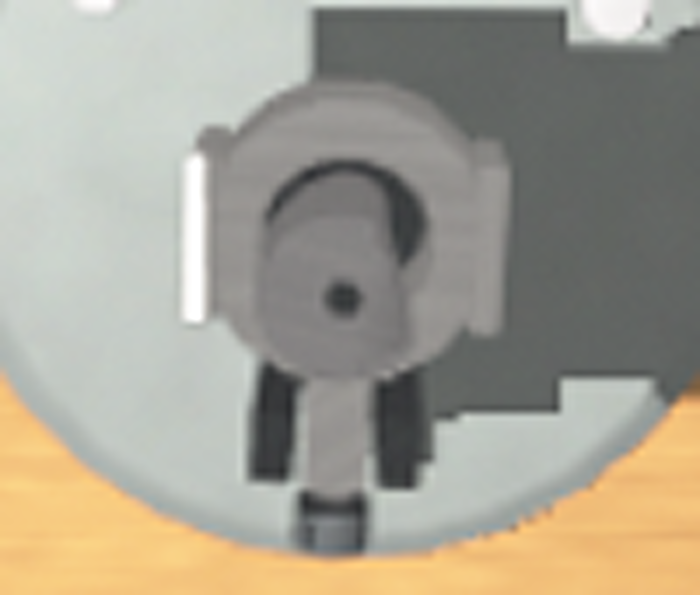

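Run:
```python
from h import *
p=camera_params('wrist')
f=lambda u,v,z:onz('wrist',(270+u/7-.5+.07,145+v/7-.5+.07),z,p)[:2]
A=f(343,298,.1); print('axis',A)
L=lambda n,P:print(n,P.round(4),np.hypot(*(P-A)).round(4),np.degrees(np.arctan2(*(P-A)[::-1])).round(1))
L('head',f(333,522,.068)); L('lug',f(333,440,.066)); L('posts',(f(272,425,.065)+f(400,430,.065))/2)
l1,l2,r1,r2=[f(*q,.069) for q in((208,150),(208,325),(480,160),(480,333))]
for a,b in((l1,l2),(r1,r2)): print('flat dir',np.degrees(np.arctan2(*(b-a)[::-1])))
L('collar',(l1+l2+r1+r2)/4)
a,b=f(388,225,.1),f(408,345,.1);d=b-a; print('spflat normal',np.degrees(np.arctan2(d[0],-d[1])) ,'dist',np.cross(d,A-a)/np.hypot(*d))
```

```text
axis [ 0.52379549 -0.02310621]
head [ 0.5683 -0.0245] 0.0445 -1.8
lug [ 0.5554 -0.0246] 0.0317 -2.7
posts [ 0.5537 -0.0241] 0.0299 -2.0
flat dir -0.40938515039844964
flat dir 1.3643484189627546
collar [ 0.5233 -0.0231] 0.0005 -179.0
spflat normal 100.00689699443487 dist -0.007666091983155414<stdin>:10: DeprecationWarning: Arrays of 2-dimensional vectors are deprecated. Use arrays of 3-dimensional vectors instead. (deprecated in NumPy 2.0)
```

```bash
python3 - 2>/dev/null <<'E'
from h import *
p=camera_params('wrist'); print(p['T'].round(4).tolist())
p['T']=np.array([[0.001, 0.9579, 0.2869, 0.4515], [1.0, -0.0001, -0.0033, -0.0297], [-0.0031, 0.2869, -0.9579, 0.3853], [0.0, 0.0, 0.0, 1.0]])
f=lambda u,v,z:onz('wrist',(270+u/7-.5+.07,145+v/7-.5+.07),z,p)[:2]
A=f(343,298,.1); print('axis',A)
L=lambda n,P:print(n,P.round(4),np.hypot(*(P-A)).round(4),np.degrees(np.arctan2(*(P-A)[::-1])).round(1))
L('head',f(333,522,.068)); L('lug',f(333,440,.066)); L('posts',(f(272,425,.065)+f(400,430,.065))/2)
a,b=f(388,225,.1),f(408,345,.1);d=b-a; print('spflat normal',np.degrees(np.arctan2(d[0],-d[1])))
goal([A[0],A[1],.2],np.pi/2)
# settled second look
s=observe(); p=camera_params('wrist'); get_image('wrist')
for q in('spindle_flat','spindle','collar_mid','collar_lug'):
  for r in silhouettes(q,'wrist')[:2]:
    m=r['mask']; v,u=np.nonzero(m); print(q,round(r['p'],2),r['pixel'],u.min(),u.max(),v.min(),v.max(),onz('wrist',r['pixel'],.1,p).round(4))
p2=camera_params('wrist'); print('drift',(p2['T']-p['T'])[:3,3].round(4))
E
```

```text
[[-0.0097, 0.9586, 0.2846, 0.4494], [1.0, 0.009, 0.0037, -0.0223], [0.001, 0.2847, -0.9586, 0.3851], [0.0, 0.0, 0.0, 1.0]]
axis [ 0.52664444 -0.03252434]
head [ 0.5712 -0.0345] 0.0446 -2.5
lug [ 0.5584 -0.0345] 0.0318 -3.5
posts [ 0.5567 -0.034 ] 0.0301 -2.8
spflat normal 99.39066490492748
t 2.92 pos [ 0.5256 -0.0224  0.1869] yawdeg 90.55 w_mm 91.92 gf 0.0 F [ 0.4  0.5 -0.3] Tq [ 0.04 -0.    0.04] j7 1.63
shift [-0.001  -0.0101 -0.0131] turn [ 0.0006 -0.0001  0.0096]
spindle_flat 0.8 [308.5, 189.3] 297 318 171 202 [ 0.526  -0.0327  0.1   ]
spindle_flat 0.25 [172.5, 123.0] 141 206 100 151 [ 0.4589 -0.1677  0.1   ]
spindle 0.74 [306.2, 189.0] 297 318 173 201 [ 0.5257 -0.0349  0.1   ]
collar_mid 0.89 [432.2, 177.6] 411 453 144 201 [0.5125 0.0888 0.1   ]
collar_mid 0.85 [303.3, 167.9] 287 332 160 225 [ 0.5053 -0.0376  0.1   ]
collar_lug 0.91 [302.8, 16.1] 281 325 0 45 [ 0.3621 -0.0389  0.1   ]
collar_lug 0.84 [432.0, 180.4] 411 452 145 200 [0.5154 0.0889 0.1   ]
drift [ 0.0002 -0.0009  0.    ]
```

Call:
jog_arm([
  [[0,-0.006,0.01,0,0,-0.07,-1],[-0.001,-0.0125,0.03,0,0,-0.148,-1],[-0.001,-0.0125,0.05,0,0,-0.148,-1],[-0.001,-0.0125,0.07,0,0,-0.148,-1],[-0.001,-0.0125,0.09,0,0,-0.148,-1],[-0.001,-0.0125,0.1,0,0,-0.148,-1],[-0.001,-0.0125,0.106,0,0,-0.148,-1],[-0.001,-0.0125,0.106,0,0,-0.148,-1],[-0.001,-0.0125,0.106,0,0,-0.148,-1],[-0.001,-0.0125,0.106,0,0,-0.148,-1]],
])

```text
clock: 4.0
position: [0.5278, -0.0365, 0.0818]
ee_rot: [-0.243, 3.13, -0.0]
force: [-0.2, 0.2, 0.5]
width: 1.001
gripper_force: 0.0
```

Run:
```python
from h import *
goal([.5269,-.035,.075],np.radians(99))
p=camera_params('wrist'); im=get_image('wrist'); save('w3',cv2.resize(im[150:340,200:440],(758,600),interpolation=cv2.INTER_CUBIC))
for q in('spindle_flat',):
  for r in silhouettes(q,'wrist')[:1]: print(r['p'],onz('wrist',r['pixel'],.1,p))
print(proj('wrist',[.5265,-.0325,.1],p))
```

```text
t 4.0 pos [ 0.5278 -0.0365  0.0818] yawdeg 98.89 w_mm 92.11 gf 0.0 F [-0.2  0.2  0.5] Tq [ 0.02 -0.    0.04] j7 1.84
shift [0.0007 0.0016 0.0068] turn [-0.0002  0.0017 -0.0019]
0.96 [ 0.52284112 -0.03507286  0.1       ]
[325.62560194 230.81132337]
```

View pics/w3.png

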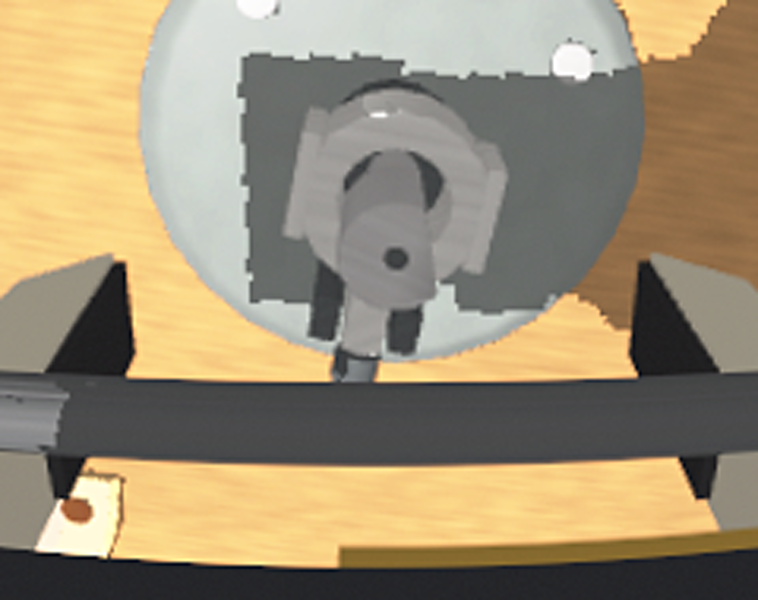

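Call:
jog_arm([
  [[0,0.001,0.004,0,0,0,-1],[0.0005,0.001,0.007,0,0,0,-0.5],[0.0005,0.001,0.007,0,0,0,0],[0.0005,0.001,0.007,0,0,0,0.3],[0.0005,0.001,0.007,0,0,0,1],[0.0005,0.001,0.007,0,0,0,1],[0.0005,0.001,0.007,0,0,0,1],[0.0005,0.001,0.007,0,0,0,1],[0.0005,0.001,0.007,0,0,0,1],[0.0005,0.001,0.007,0,0,0,1]],
], force=30)

```text
clock: 4.93
position: [0.5264, -0.0356, 0.0739]
ee_rot: [-0.243, 3.132, 0.0]
force: [-0.5, -0.2, 1.0]
width: 0.394
gripper_force: 0.0
```

Run:
```python
from h import *
goal([.5269,-.035,.075],np.radians(99))
```

```text
t 4.93 pos [ 0.5264 -0.0356  0.0739] yawdeg 98.89 w_mm 36.29 gf 0.0 F [-0.5 -0.2  1. ] Tq [-0.   -0.    0.03] j7 1.84
shift [-0.0006  0.0005 -0.0011] turn [ 0.      0.0001 -0.002 ]
```

Call:
jog_arm([
  [[0,0,-0.001,0,0,0,1],[0,0,-0.001,0,0,0,1],[0,0,-0.001,0,0,0,1],[0,0,-0.001,0,0,0,1],[0,0,-0.001,0,0,0,1],[0,0,-0.001,0,0,0,1]],
])

```text
clock: 5.43
position: [0.5263, -0.0356, 0.0748]
ee_rot: [0.243, -3.132, -0.0]
force: [-0.0, -0.4, 0.5]
width: 0.006
gripper_force: 0.0
```

Run:
```python
from h import *
goal([.5269,-.035,.075],np.radians(99))
```

```text
t 5.43 pos [ 0.5263 -0.0356  0.0748] yawdeg 98.89 w_mm 0.55 gf 0.0 F [-0.  -0.4  0.5] Tq [-0.01  0.05 -0.01] j7 1.84
shift [-0.0007  0.0005 -0.0002] turn [ 0.    -0.    -0.002]
```

The fingers closed on nothing, so I'll look at why.

Run:
```python
from h import *
p=camera_params('wrist'); im=get_image('wrist'); t=get_image('scene')
a=cv2.resize(im[130:340,200:440],(400,350),interpolation=cv2.INTER_CUBIC)
b=cv2.resize(t[110:250,240:400],(400,350),interpolation=cv2.INTER_CUBIC)
save('w4',np.hstack([a,b]))
s=observe(); print(proj('wrist',s['position'],p), proj('scene',s['position']),p['T'].round(4).tolist())
print(proj('wrist',[.5265,-.0325,.1],p),proj('scene',[.5265,-.0325,.1]))
```

```text
[319.10627655 221.44576117] [308.78635517 177.32758115] [[-0.1547, 0.9471, 0.2813, 0.4511], [0.988, 0.1481, 0.0445, -0.0465], [0.0005, 0.2848, -0.9586, 0.2731], [0.0, 0.0, 0.0, 1.0]]
[323.94689386 237.22007239] [309.60683485 171.30722405]
```

View pics/w4.png

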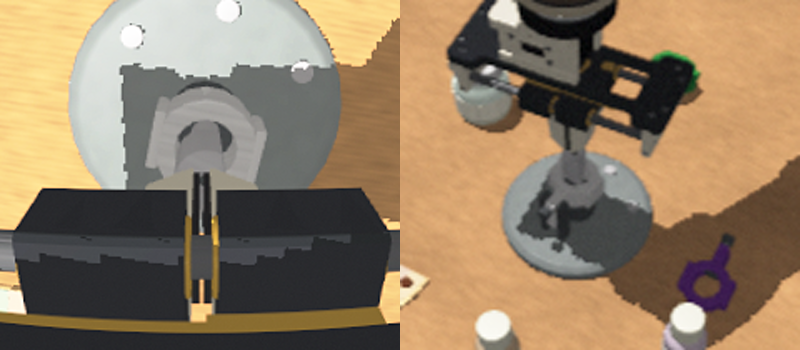

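The fingers closed directly above the spindle. In the wrist picture the tips sit at about (320,233) and cover the shaft top. In both views they look to be at about 100 mm height, higher than the reported TCP, so I'll find the spindle top by a gentle touch.

Call:
jog_arm([
  [[0,0,0.001,0,0,0,1],[0,0,0.002,0,0,0,1],[0,0,0.003,0,0,0,1],[0,0,0.003,0,0,0,1]],
])

```text
clock: 5.87
position: [0.5262, -0.0356, 0.0716]
ee_rot: [0.243, -3.132, -0.0]
force: [-0.5, 0.5, -1.2]
width: 0.004
gripper_force: 0.0
```

Call:
jog_arm([
  [[0,0,0.001,0,0,0,1],[0,0,0.002,0,0,0,1],[0,0,0.003,0,0,0,1],[0,0,0.003,0,0,0,1]],
])

```text
clock: 6.2
position: [0.5262, -0.0356, 0.0686]
ee_rot: [0.244, -3.132, -0.0]
force: [0.1, -0.6, -0.9]
width: 0.006
gripper_force: 0.0
```

Call:
jog_arm([
  [[0,0,0.001,0,0,0,1],[0,0,0.002,0,0,0,1],[0,0,0.003,0,0,0,1],[0,0,0.003,0,0,0,1]],
])

```text
clock: 6.53
position: [0.5262, -0.0356, 0.0656]
ee_rot: [0.243, -3.132, -0.0]
force: [0.1, 0.3, -0.7]
width: 0.002
gripper_force: 0.0
```

Run:
```python
from h import *
t=get_image('scene'); u=get_image('top')
x,y=proj('scene',[.5265,-.0325,.1]).astype(int); b=cv2.resize(t[y-35:y+40,x-25:x+25],(400,600),interpolation=cv2.INTER_CUBIC)
im=get_image('wrist'); a=cv2.resize(im[160:310,270:370],(400,600),interpolation=cv2.INTER_CUBIC)
save('w5',np.hstack([a,b])); print(x,y)
for z in(.07,.1): print(z,proj('scene',[.5265,-.0325,z]),proj('wrist',[.5265,-.0325,z]))
goal([.5269,-.035,.075],np.radians(99))
```

```text
309 171
0.07 [309.8883419 179.2123658] [323.62673242 224.56841692]
0.1 [309.60683485 171.30722405] [324.13251327 243.42652789]
t 6.68 pos [ 0.5264 -0.0356  0.0658] yawdeg 98.89 w_mm 0.38 gf 0.0 F [ 0.  -0.3 -0.4] Tq [ 0.04  0.01 -0.02] j7 1.85
shift [-0.0006  0.0005 -0.0092] turn [ 0.      0.     -0.0019]
```

View pics/w5.png

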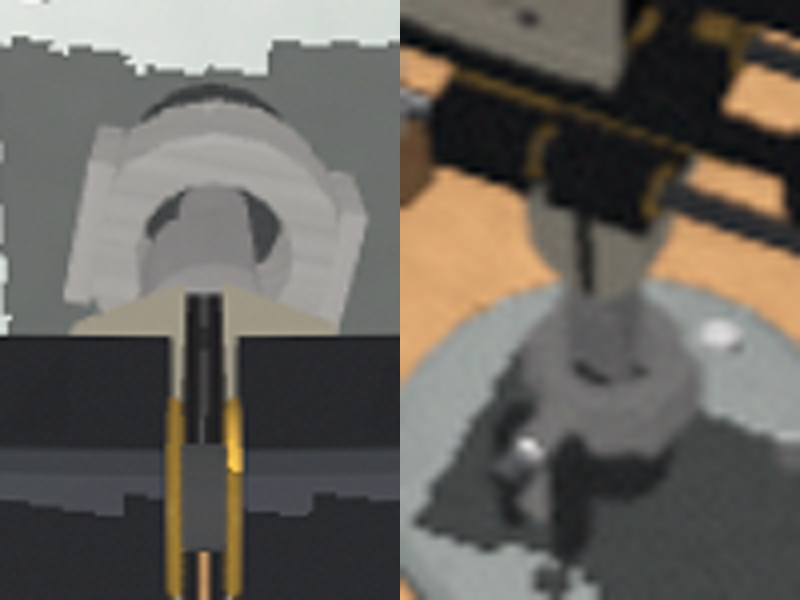

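The closed fingertips sit just over the shaft top, at about (308,173) in the scene picture against the expected top at (310,171). I'll go on down in small steps.

Call:
jog_arm([
  [[0,0,0.001,0,0,0,1],[0,0,0.002,0,0,0,1],[0,0,0.002,0,0,0,1]],
])

```text
clock: 6.93
position: [0.5262, -0.0356, 0.0636]
ee_rot: [0.243, -3.132, -0.0]
force: [-0.4, -0.3, -0.4]
width: 0.006
gripper_force: 0.0
```

Call:
jog_arm([
  [[0,0,0.001,0,0,0,1],[0,0,0.002,0,0,0,1],[0,0,0.002,0,0,0,1]],
])

```text
clock: 7.18
position: [0.5262, -0.0356, 0.0616]
ee_rot: [0.243, -3.132, -0.0]
force: [0.4, -1.5, 0.2]
width: 0.005
gripper_force: 0.0
```

Call:
jog_arm([
  [[0,0,0.001,0,0,0,1],[0,0,0.002,0,0,0,1],[0,0,0.002,0,0,0,1]],
])

```text
clock: 7.43
position: [0.5264, -0.0356, 0.0604]
ee_rot: [-0.243, 3.132, 0.0]
force: [-2.1, 0.5, 8.1]
width: 0.001
gripper_force: 3.8
```

Call:
jog_arm([
  [[0,0,0.001,0,0,0,1],[0,0,0.002,0,0,0,1],[0,0,0.002,0,0,0,1]],
])

```text
clock: 7.68
position: [0.5267, -0.0356, 0.0601]
ee_rot: [-0.243, 3.131, 0.001]
force: [-9.6, 0.5, 31.2]
width: 0.003
gripper_force: 15.5
```

Contact with the spindle top (true z 0.100) came at a reported z of 0.0607. The real fingertips are therefore about 39 mm behind the reported TCP. Next I'll check where the gripper's rod sits relative to the tips.

Run:
```python
from h import *
s=observe(); M=R.from_rotvec(s['ee_rot']).as_matrix(); P=s['position'].copy()
pw=camera_params('wrist')
P5=np.array([.5264,-.0356,.0658])
for a in(-.03,-.02,-.01,0,.01,.02,.03):
    # height above reported TCP where wrist sees row 283 at tool y=0
    hs=np.arange(.03,.18,.0005); rows=[proj('wrist',P+M@np.array([a,0,-h]),pw)[1] for h in hs]
    h=hs[np.argmin(np.abs(np.array(rows)-283))]
    q=[proj('scene',P5+M@np.array([a,y,-h])) for y in np.linspace(.0,.1,101)]
    q=np.array(q); print(a,'above tip %.3f'%(h-.0394),[ (c,np.interp(c,q[:,0],q[:,1]).round(1)) for c in(326.5,333.4)])
```

```text
-0.03 above tip -0.008 [(326.5, np.float64(190.0)), (333.4, np.float64(192.6))]
-0.02 above tip 0.007 [(326.5, np.float64(181.8)), (333.4, np.float64(184.4))]
-0.01 above tip 0.023 [(326.5, np.float64(173.3)), (333.4, np.float64(175.8))]
0 above tip 0.039 [(326.5, np.float64(164.7)), (333.4, np.float64(167.1))]
0.01 above tip 0.055 [(326.5, np.float64(156.0)), (333.4, np.float64(158.4))]
0.02 above tip 0.071 [(326.5, np.float64(147.1)), (333.4, np.float64(149.5))]
0.03 above tip 0.086 [(326.5, np.float64(138.1)), (333.4, np.float64(140.5))]
```

Call:
jog_arm([
  [[0,0,-0.004,0,0,0,1],[0,0,-0.008,0,0,0,0.4],[0,0,-0.008,0,0,0,0.1],[0,0,-0.008,0,0,0,0],[0,0,-0.008,0,0,0,0],[0,0,-0.008,0,0,0,0],[0,0,-0.008,0,0,0,0]],
])

```text
clock: 8.27
position: [0.5261, -0.0356, 0.0655]
ee_rot: [0.243, -3.132, -0.0]
force: [-0.2, 0.2, 0.3]
width: 0.391
gripper_force: 0.0
```

Run:
```python
from h import *
goal([.5269,-.035,.075],np.radians(99))
p=camera_params('wrist'); s=observe()
p['T']=p['T'].copy(); p['T'][:3,3]+=np.array([.5264,-.0356,.0658])-s['position']
def tri(w,c):
    o1,d1=ray('wrist',w,p);o2,d2=ray('scene',c)
    A=np.c_[d1,-d2]; t=np.linalg.lstsq(A,o2-o1,rcond=None)[0]; a=o1+t[0]*d1;b=o2+t[1]*d2
    return ((a+b)/2).round(4),np.linalg.norm(a-b).round(4)
print('tip',tri((321.2,233),(308.4,172.9)))
im=get_image('wrist'); t=get_image('scene'); u=get_image('top')
x,y=315,160; b=cv2.resize(t[y-50:y+50,x-40:x+40],(480,600),interpolation=cv2.INTER_CUBIC)
x,y=346,208; c=cv2.resize(u[y-50:y+50,x-26:x+26],(312,600),interpolation=cv2.INTER_CUBIC)
save('w6',np.hstack([b,c]))
print(proj('scene',s['position']),proj('scene',s['position']+[0,0,.0394]),proj('top',s['position']))
save('w6w',im)
```

```text
t 8.27 pos [ 0.5261 -0.0356  0.0655] yawdeg 98.89 w_mm 35.94 gf 0.0 F [-0.2  0.2  0.3] Tq [ 0.01  0.   -0.  ] j7 1.85
shift [-0.0009  0.0005 -0.0095] turn [ 0.0001 -0.0006 -0.002 ]
tip (array([ 0.5251, -0.0356,  0.09  ]), np.float64(0.0025))
[308.92957189 179.66205897] [308.52178533 169.26116841] [346.25816899 212.72900399]
```

View pics/w6.png

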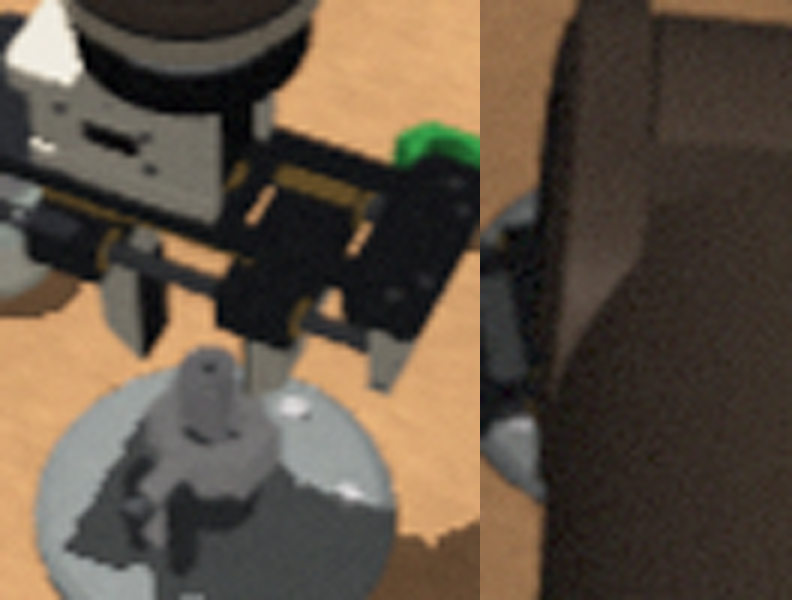

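The picture shows the half-open fingers straddling the shaft with their tips level with its top: tips at about (299,169) and (319,175), shaft top at (310,171). That agrees with the touch. I'll lower by 32 mm so the tips end about 4 mm above the collar, then close.

Call:
jog_arm([
  [[0,0,0.006,0,0,0,0],[0,0,0.012,0,0,0,0],[0,0,0.018,0,0,0,0],[0,0,0.024,0,0,0,0],[0,0,0.029,0,0,0,0],[0,0,0.032,0,0,0,0],[0,0,0.032,0,0,0,1],[0,0,0.032,0,0,0,1],[0,0,0.032,0,0,0,1],[0,0,0.032,0,0,0,1]],
], force=30)

```text
clock: 9.25
position: [0.5266, -0.0356, 0.0341]
ee_rot: [-0.243, 3.132, 0.0]
force: [0.2, -0.7, -0.3]
width: 0.254
gripper_force: 0.0
```

Run:
```python
from h import *
goal([.5269,-.035,.0336],np.radians(99))
```

```text
t 9.25 pos [ 0.5266 -0.0356  0.0341] yawdeg 98.89 w_mm 23.39 gf 0.0 F [ 0.2 -0.7 -0.3] Tq [ 0.03 -0.04  0.01] j7 1.86
shift [-0.0004  0.0006  0.0005] turn [-0.      0.0006 -0.002 ]
```

Call:
jog_arm([
  [[0,0,0,0,0,0,1],[0,0,0,0,0,0,1],[0,0,0,0,0,0,1]],
], force=40)

```text
clock: 9.5
position: [0.5266, -0.0358, 0.0341]
ee_rot: [-0.243, 3.132, -0.0]
force: [-0.0, -0.9, 2.2]
width: 0.208
gripper_force: 40.0
```

Run:
```python
from h import *
goal([.5269,-.035,.0336],np.radians(99))
```

```text
t 9.5 pos [ 0.5266 -0.0358  0.0341] yawdeg 98.88 w_mm 19.12 gf 40.0 F [-0.  -0.9  2.2] Tq [-0.17  0.02  0.05] j7 1.86
shift [-0.0004  0.0007  0.0005] turn [-0.0002  0.0006 -0.0021]
```

The opening is 19.1 mm, so the flat is felt and aligned with the pads. I'll turn clockwise about the spindle axis.

Call:
jog_arm([
  [[0.0002,0,0,0,0,0.087,1],[0.0004,0,0,0,0,0.175,1],[0.0006,0.0001,0,0,0,0.262,1],[0.0009,0.0002,0,0,0,0.349,1],[0.0011,0.0002,0,0,0,0.436,1],[0.0013,0.0003,0,0,0,0.524,1],[0.0014,0.0005,0,0,0,0.611,1],[0.0016,0.0006,0,0,0,0.698,1],[0.0018,0.0007,0,0,0,0.785,1],[0.0019,0.0009,0,0,0,0.873,1]],
])

```text
clock: 10.33
position: [0.525, -0.0355, 0.0341]
ee_rot: [1.11, 2.937, -0.0]
force: [1.0, -1.9, -0.6]
width: 0.21
gripper_force: 40.0
```

Run:
```python
from h import *
a=np.radians(-2.5);goal([.5262-.0025*np.cos(a),-.0333-.0025*np.sin(a),.0341],a)
```

```text
t 10.33 pos [ 0.525  -0.0355  0.0341] yawdeg 48.61 w_mm 19.29 gf 40.0 F [ 1.  -1.9 -0.6] Tq [-0.59 -0.22  0.13] j7 1.16
shift [0.0025 0.0009 0.    ] turn [0.0011 0.0011 0.8921]
```

Call:
jog_arm([
  [[0.0002,0,0,0,0,0.09,1],[0.0004,0,0,0,0,0.19,1],[0.0006,0.0001,0,0,0,0.29,1],[0.0009,0.0002,0,0,0,0.39,1],[0.0012,0.0003,0,0,0,0.49,1],[0.0014,0.0004,0,0,0,0.59,1],[0.0016,0.0006,0,0,0,0.69,1],[0.0018,0.0007,0,0,0,0.79,1],[0.002,0.0009,0,0,0,0.895,1],[0.002,0.0009,0,0,0,0.895,1]],
])

```text
clock: 11.17
position: [0.5242, -0.0341, 0.0341]
ee_rot: [2.274, 2.165, -0.0]
force: [1.0, -4.3, 1.7]
width: 0.211
gripper_force: 40.0
```

Call:
jog_arm([
  [[0,0,0,0,0,0,1],[0,0,0,0,0,0,1],[0,0,0,0,0,0,1]],
])

```text
clock: 11.42
position: [0.5241, -0.034, 0.0341]
ee_rot: [2.265, 2.175, 0.0]
force: [1.8, -5.3, -0.1]
width: 0.209
gripper_force: 40.0
```

Run:
```python
from h import *
a=np.radians(-2.5);goal([.5262-.0025*np.cos(a),-.0333-.0025*np.sin(a),.0341],a)
```

```text
t 11.42 pos [ 0.5241 -0.034   0.0341] yawdeg -2.33 w_mm 19.21 gf 40.0 F [ 1.8 -5.3 -0.1] Tq [-1.2  -0.31 -0.04] j7 0.47
shift [ 0.0008 -0.0005  0.    ] turn [0.0016 0.0011 0.003 ]
```

Call:
jog_arm([
  [[0,0,0,0,0,0,-0.2],[0,0,0,0,0,0,-0.2],[0,0,0,0,0,0,-0.2],[0,0,0,0,0,0,-0.2],[0,0,-0.01,0,0,0,-1],[0,0,-0.03,0,0,0,-1],[0,0,-0.05,0,0,0,-1],[0,0,-0.07,0,0,-0.08,-1],[0,0,-0.09,0,0,-0.18,-1],[0,0,-0.09,0,0,-0.28,-1]],
])

```text
clock: 12.25
position: [0.5255, -0.0335, 0.1278]
ee_rot: [1.934, 2.471, 0.005]
force: [1.8, -0.0, 0.2]
width: 0.883
gripper_force: 0.0
```

Call:
jog_arm([
  [[0,0,0,0,0,-0.12,-1],[0,0,0,0,0,-0.24,-1],[0,0,0,0,0,-0.36,-1],[0,0,0,0,0,-0.48,-1],[0,0,0,0,0,-0.6,-1],[0,0,0,0,0,-0.72,-1],[0,0,0,0,0,-0.84,-1],[0,0,0,0,0,-0.96,-1],[0,0,0,0,0,-1.08,-1],[0,0,0,0,0,-1.2,-1]],
])

```text
clock: 13.08
position: [0.5233, -0.0332, 0.1246]
ee_rot: [0.199, 3.135, -0.0]
force: [-0.1, -0.4, -0.3]
width: 1.001
gripper_force: 0.0
```

Call:
jog_arm([
  [[0,0,0,0,0,-0.08,-1],[0,0,0,0,0,-0.08,-1],[0,0,0,0,0,-0.08,-1],[0,0,0,0,0,-0.08,-1],[0,0,0,0,0,-0.08,-1],[0,0,0,0,0,-0.08,-1]],
])

```text
clock: 13.58
position: [0.5234, -0.0329, 0.1239]
ee_rot: [-0.085, -3.14, 0.0]
force: [-1.0, 0.4, -0.1]
width: 1.002
gripper_force: 0.0
```

Run:
```python
from h import *
goal([.5262,-.0333,.12],np.radians(87.5))
p=camera_params('wrist'); im=get_image('wrist'); p2=camera_params('wrist'); np.save('p7.npy',p['T']); print((p2['T']-p['T'])[:3,3].round(4)); save('w7full',im)
u,v=proj('wrist',[.5362,-.0333,.07],p).astype(int); print(u,v)
save('w7',cv2.resize(im[v-38:v+47,u-50:u+50],(700,595),interpolation=cv2.INTER_CUBIC))
```

```text
t 13.58 pos [ 0.5234 -0.0329  0.1239] yawdeg 86.9 w_mm 92.22 gf 0.0 F [-1.   0.4 -0.1] Tq [ 0.02  0.02 -0.04] j7 1.68
shift [-0.0028 -0.0002  0.0039] turn [-0.0001 -0.     -0.0105]
[ 0. -0. -0.]
319 213
```

View pics/w7.png

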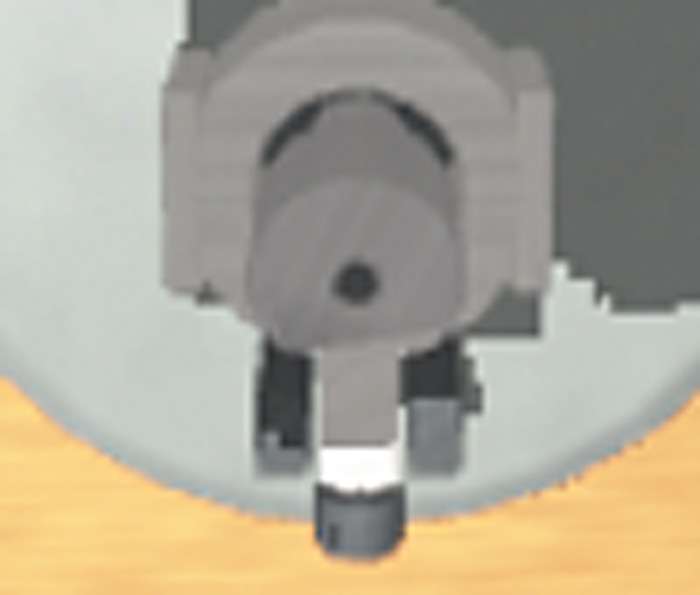

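```bash
python3 - 2>/dev/null <<'E'
from h import *
p=camera_params('wrist')
f=lambda u,v,z:onz('wrist',(269+u/7-.43,175+v/7-.43),z,p)[:2]
A=f(355,283,.1); print('axis',A)
L=lambda n,P:print(n,P.round(4),np.hypot(*(P-A)).round(4),np.degrees(np.arctan2(*(P-A)[::-1])).round(1))
L('head',f(360,520,.066)); L('lug',f(359,440,.066)); L('posts',(f(312,470,.065)+f(402,470,.065))/2); L('posts out',(f(256,470,.065)+f(466,470,.065))/2)
ang=lambda d:np.degrees(np.arctan2(*d[::-1])).round(1)
print('lug sides',ang(f(323,445,.066)-f(320,370,.066)),ang(f(398,445,.066)-f(396,370,.066)))
print('collar flat tops edges',ang(f(196,290,.069)-f(200,90,.069)),ang(f(520,290,.069)-f(517,95,.069)))
print('posts inner edges',ang(f(312,470,.065)-f(312,380,.065)),ang(f(402,470,.065)-f(402,380,.065)))
print('collar centre',((f(196,290,.069)+f(200,90,.069)+f(520,290,.069)+f(517,95,.069))/4).round(4))
print('post line normal',ang(f(402,472,.065)-f(312,472,.065))-90)
print('flat normal',ang(f(440,335,.1)-f(285,346,.1))-90)
E
```

```text
axis [ 0.52702018 -0.03292529]
head [ 0.5723 -0.0349] 0.0453 -2.5
lug [ 0.5608 -0.0344] 0.0338 -2.5
posts [ 0.5655 -0.0349] 0.0385 -2.9
posts out [ 0.5655 -0.0344] 0.0385 -2.2
lug sides -1.4 -1.4
collar flat tops edges -5.5 -1.0
posts inner edges -3.6 -2.7
collar centre [ 0.5264 -0.0326]
post line normal -3.0999999999999943
flat normal 1.2999999999999972
```

Call:
jog_arm([
  [[-0.003,0,0.015,0,0,-0.01,-1],[-0.003,0,0.035,0,0,-0.01,-1],[-0.003,0,0.055,0,0,-0.01,-1],[-0.003,0,0.07,0,0,-0.01,-1],[-0.003,0,0.08,0,0,-0.01,-1],[-0.003,0,0.085,0,0,-0.01,-1],[-0.003,0,0.09,0,0,-0.01,-1],[-0.003,0,0.09,0,0,-0.01,-1]],
])

```text
clock: 14.3
position: [0.5263, -0.0332, 0.0335]
ee_rot: [-0.068, -3.14, 0.0]
force: [-0.5, 0.9, -0.1]
width: 0.999
gripper_force: 0.0
```

Call:
jog_arm([
  [[0,0,0.003,0,0,0,-1],[0,0,0.006,0,0,0,-1],[0,0,0.009,0,0,0,-1],[0,0,0.01,0,0,0,-1]],
])

```text
clock: 14.63
position: [0.5264, -0.0331, 0.0237]
ee_rot: [0.067, 3.141, 0.0]
force: [0.5, -0.3, 0.1]
width: 0.999
gripper_force: 0.0
```

Call:
jog_arm([
  [[0,0,0.002,0,0,0,-1],[0,0,0.004,0,0,0,-1],[0,0,0.004,0,0,0,-1]],
])

```text
clock: 14.88
position: [0.5262, -0.0331, 0.0195]
ee_rot: [-0.067, -3.141, -0.0]
force: [-0.1, 0.4, -0.0]
width: 0.999
gripper_force: 0.0
```

Call:
jog_arm([
  [[0,0,0.001,0,0,0,-1],[0,0,0.002,0,0,0,-1],[0,0,0.003,0,0,0,-1],[0,0,0.003,0,0,0,-1]],
])

```text
clock: 15.22
position: [0.5263, -0.0332, 0.0167]
ee_rot: [-0.067, -3.141, -0.0]
force: [-0.3, -0.1, -0.0]
width: 1.002
gripper_force: 0.0
```

Call:
jog_arm([
  [[0,0,0.001,0,0,0,-1],[0,0,0.002,0,0,0,-1],[0,0,0.003,0,0,0,-1],[0,0,0.004,0,0,0,-1],[0,0,0.004,0,0,0,-1]],
])

```text
clock: 15.63
position: [0.5263, -0.0332, 0.0126]
ee_rot: [-0.067, -3.141, -0.0]
force: [-0.6, -0.1, -0.4]
width: 0.998
gripper_force: 0.0
```

No contact, and the tips are at about 52 mm true height. I'll close on the collar.

Call:
jog_arm([
  [[0,0,0,0,0,0,-0.3],[0,0,0,0,0,0,0],[0,0,0,0,0,0,1],[0,0,0,0,0,0,1],[0,0,0,0,0,0,1],[0,0,0,0,0,0,1],[0,0,0,0,0,0,1],[0,0,0,0,0,0,1],[0,0,0,0,0,0,1]],
], force=20)

```text
clock: 16.38
position: [0.5265, -0.0332, 0.0129]
ee_rot: [0.067, 3.141, 0.0]
force: [-0.1, -0.8, -0.2]
width: 0.522
gripper_force: 20.0
```

Run:
```python
from h import *
goal([.5263,-.0331,.0126],np.radians(87.4))
```

```text
t 16.38 pos [ 0.5265 -0.0332  0.0129] yawdeg 87.55 w_mm 48.07 gf 20.0 F [-0.1 -0.8 -0.2] Tq [-0.04  0.06 -0.01] j7 1.78
shift [0.0002 0.0001 0.0003] turn [0.     0.0001 0.0025]
```

Call:
jog_arm([
  [[0,0,-0.001,0,0,0,1],[0,0,-0.002,0,0,0,1],[0,0,-0.003,0,0,0,1],[0,0,-0.004,0,0,0,1],[0,0,-0.004,0,0,0,1]],
], force=35)

```text
clock: 16.8
position: [0.5265, -0.0332, 0.017]
ee_rot: [0.067, 3.141, 0.0]
force: [0.2, -1.0, -1.3]
width: 0.522
gripper_force: 35.0
```

Call:
jog_arm([
  [[0,0,-0.001,0,0,0,1],[0,0,-0.002,0,0,0,1],[0,0,-0.003,0,0,0,1],[0,0,-0.004,0,0,0,1],[0,0,-0.004,0,0,0,1]],
])

```text
clock: 17.22
position: [0.5265, -0.0332, 0.021]
ee_rot: [0.067, 3.141, 0.0]
force: [0.1, 0.3, -1.8]
width: 0.522
gripper_force: 35.0
```

Only the collar's weight shows, so I'll carry on raising.

Call:
jog_arm([
  [[0,0,-0.001,0,0,0,1],[0,0,-0.002,0,0,0,1],[0,0,-0.003,0,0,0,1],[0,0,-0.004,0,0,0,1],[0,0,-0.005,0,0,0,1],[0,0,-0.006,0,0,0,1],[0,0,-0.006,0,0,0,1]],
])

```text
clock: 17.8
position: [0.5265, -0.0332, 0.027]
ee_rot: [0.067, 3.141, 0.0]
force: [0.3, -0.3, -0.3]
width: 0.519
gripper_force: 35.0
```

Call:
jog_arm([
  [[0,0,-0.001,0,0,0,1],[0,0,-0.002,0,0,0,1],[0,0,-0.003,0,0,0,1],[0,0,-0.004,0,0,0,1],[0,0,-0.005,0,0,0,1],[0,0,-0.006,0,0,0,1],[0,0,-0.006,0,0,0,1]],
])

```text
clock: 18.38
position: [0.5266, -0.0332, 0.0331]
ee_rot: [0.067, 3.14, 0.0]
force: [0.0, -0.8, -1.3]
width: 0.517
gripper_force: 35.0
```

Call:
jog_arm([
  [[0,0,-0.001,0,0,0,1],[0,0,-0.002,0,0,0,1],[0,0,-0.004,0,0,0,1],[0,0,-0.006,0,0,0,1],[0,0,-0.008,0,0,0,1],[0,0,-0.009,0,0,0,1],[0,0,-0.01,0,0,0,1],[0,0,-0.0108,0,0,0,1],[0,0,-0.0108,0,0,0,1],[0,0,-0.0108,0,0,0,1]],
])

```text
clock: 19.22
position: [0.5264, -0.0332, 0.0436]
ee_rot: [-0.067, -3.141, -0.0]
force: [-0.4, 0.7, -1.4]
width: 0.516
gripper_force: 35.0
```

Run:
```python
from h import *
goal([.5265,-.0332,.0439],np.radians(87.4))
t=get_image('scene'); im=get_image('wrist')
x,y=proj('scene',[.5265,-.0325,.09]).astype(int); b=cv2.resize(t[y-35:y+40,x-25:x+25],(400,600),interpolation=cv2.INTER_CUBIC)
a=cv2.resize(im[180:330,270:370],(400,600),interpolation=cv2.INTER_CUBIC)
save('w8',np.hstack([a,b])); goal([.5265,-.0332,.0439],np.radians(87.4))
```

```text
t 19.22 pos [ 0.5264 -0.0332  0.0436] yawdeg 87.54 w_mm 47.51 gf 35.0 F [-0.4  0.7 -1.4] Tq [ 0.04 -0.06  0.01] j7 1.75
shift [-0.0001 -0.     -0.0003] turn [ 0.     -0.      0.0025]
t 19.32 pos [ 0.5263 -0.0332  0.0436] yawdeg 87.54 w_mm 47.61 gf 35.0 F [-0.1 -0.3 -1.3] Tq [ 0.04 -0.04 -0.03] j7 1.75
shift [-0.0002 -0.     -0.0003] turn [ 0.     -0.0001  0.0025]
```

View pics/w8.png

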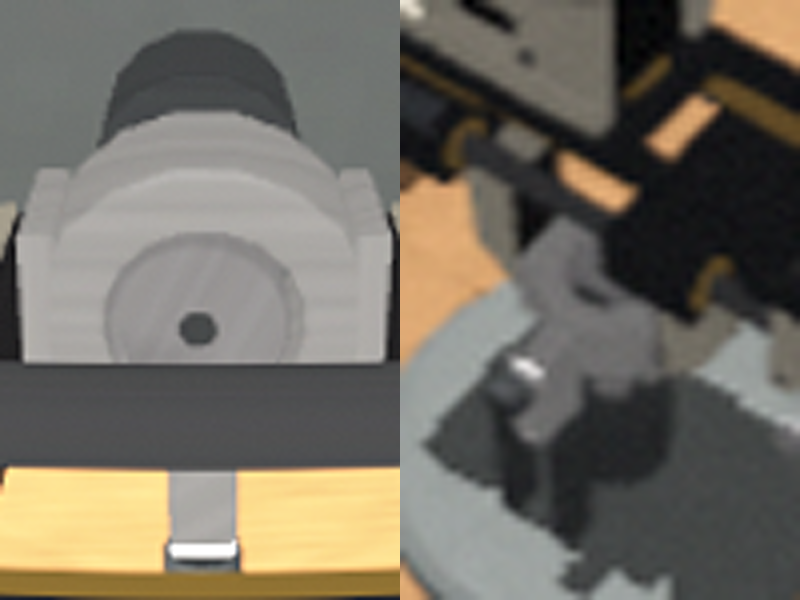

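In the picture the collar top is level with the shaft top: the shaft disc at (200,325) is flush within the collar face. The lug is still aligned outwards between the posts. I'll make the last 0.3 mm correction and let it settle.

Call:
jog_arm([
  [[0,0,-0.0003,0,0,0,1],[0,0,-0.0003,0,0,0,1],[0,0,-0.0003,0,0,0,1],[0,0,-0.0003,0,0,0,1],[0,0,-0.0003,0,0,0,1],[0,0,-0.0003,0,0,0,1]],
])

```text
clock: 19.82
position: [0.5264, -0.0332, 0.0439]
ee_rot: [0.067, 3.141, 0.0]
force: [-0.5, -0.0, -2.0]
width: 0.514
gripper_force: 35.0
```

Run:
```python
from h import *
goal([.5265,-.0332,.0439],np.radians(87.4))
print(sign_off())
```

```text
t 19.82 pos [ 0.5264 -0.0332  0.0439] yawdeg 87.54 w_mm 47.3 gf 35.0 F [-0.5 -0.  -2. ] Tq [0.03 0.01 0.02] j7 1.75
shift [-0.0001 -0.      0.    ] turn [0.     0.     0.0025]
the job is handed in; nothing more can be done
None
```

I turned the spindle's flat to face the guide posts, then raised the collar 31 mm to flush and handed the job in at 19.8 s with the gripper still holding it; no verdict came back.

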